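# Pack the two-tier desk box: supplies below, lift-out tray, everyday things on top

### The arm

A 6-joint arm with a two-finger parallel gripper is mounted at the origin on a cart in front of the work surface, level with it; the furniture and walls round the work are solid. World frame = base frame: x ahead of the robot, y to its left, z up, the work surface at z = 0. Lengths are in m, angles in rad, forces in N, time in s.
With the tool pointing down it reaches from about 0.25 to 0.775 m from the base axis. Payload 4 kg.
Tool frame: the origin (TCP) lies on the centre line of the jaws, within the pads' length; the fingertips stand 25 mm ahead of it and the grasp point (between the pads) lies 6 mm ahead of it; z points along the fingers, y is the line along which they close (so a half turn about z gives the same grasp; the last joint's range is limited). The gripper opens to 94 mm and grips with 3 to 60 N. Pads are 16 mm wide; open, the fingers measure 119 mm over their backs; the gripper's body (75 mm by 177 mm) begins 78 mm behind the grasp point.
Start: joints at [1.107, 0.087, 1.371, -0, 1.684, -0.103], TCP at [0.194, 0.515, 0.231] pointing down, gripper open.
Joint ranges: [-3.1, 3.1], [-0.76, 2.03], [0.27, 2.55], [-1.08, 4.22], [0.17, 2.65], [-2.57, 2.57]. Speed limits (rad/s): [2.79, 2.79, 3.14, 3.14, 3.14, 3.14].

### API

Orientations are given as [roll, pitch, yaw] about the fixed x, y, z axes, in that order (R = Rz(yaw) Ry(pitch) Rx(roll)).
In Python, from bench import sensors, optics, ticket gives the robot as it stands.
- The arm moves only by the tool send_rows, never from a script. Its argument "rows" is a list of rows, each a list of 6 numbers: the shift along the world's x, y, z in mm, then the turn, a rotation vector about the world's x, y, z in rad. In form: [[x, y, z, wx, wy, wz], ...]. A call has 1 to 8 rows; each row shifts and turns the commanded pose from where the row before left it; what a row does not reach is not made up. A row lasts 1/12 s, in which the tool goes at most 41.7 mm and 7.16 degrees, less where a joint would pass 70% of its speed; a pose out of reach is approached as far as the arm can. A call is refused whole if a number of a shift passes 41.7 or a number of a turn 0.125, either way. A call with a gripper value outside its range is refused whole. "grip" is the finger opening in mm, from 0 to 94, set as the call begins (left out, the last holds). The fingers move at their own pace and stop on an object; the grip force is fixed at half the most. Time passes only in rows, so rows that do not move let the fingers close. It gives the time, the measured TCP pose, the force, the opening and the grip force at its end, in the units of the state.
- sensors.get_obs(): the state, without advancing time (a new reading comes with each control period).
- optics.snapshot(name): name is "scene" or "top" or "wrist"; returns the picture (384x512x3 uint8, red, green, blue); there is no depth.
- optics.camera_model(name): a dict with "vertical_fov" (degrees; the focal length in pixels is half the picture's height over the tangent of half this angle, whatever the lens; pixels are square), "cx", "cy" (the principal point, pixels), "k1" (the pictures are not rectified: a ray, as slopes to the right and down, at radius r is drawn at 1 + k1 r^2 times it, then the intrinsics apply), "R" (3x3) and "t" (3): a world point X has camera coordinates R X + t. Camera axes: x right, y down, z forward; pixel columns grow to the right and rows downward; lengths in m; the calibration is good to about 2 mm. A picture is of the moment at which its call begins: read the wrist's pose just before it. camera_model takes no time and is no camera call; for the wrist camera it gives the pose at the moment of the call.
- ticket.close_job(): hands the job in; it is judged then, once.
The state is a dict: "time": time; "joint_positions": joint angles; "qvel": joint speeds; "joint_torque": joint torques, N m; "tool_pos": TCP position; "ee_rot": TCP orientation; "wrist_force": force on the tool from outside, world axes, zero at the start; "wrist_torque": the same for the moment, N m; "width": finger opening in m; "finger_force": force on a finger pad.
Only numpy, scipy, OpenCV 4.12 (cv2) and the standard library are available. Lean on these libraries where they do the work, as an engineer would, in place of code of your own. Each camera call takes 0.05 s, during which the arm holds its last target. There are 200 camera calls.

### The job

Pack the stationery lying on the desk into the wooden desk box: the paper-clip box flat in the wide bay and the eraser flat in the narrow bay at the bottom, then the lift-out tray seated level inside the rim over them. In the seated tray the pen lies in the long trough and the memory stick lies flat in one of the two short pockets. Leave the mouse and the phone handset where they are.

Things in the scene. Friction and masses are not known exactly. Their poses are not given: they have to be found in the camera images.
- desk_box: Open pale wood box, fixed, 190 (x) x 164 (y) x 48 mm. Origin: centre of underside, z up. Walls 5; inner floor at z=5. Divider at x=41 to 45 parts the wide bay (x -90 to 41) from the narrow bay (x 45 to 90, 154 long in y; eraser goes in lengthwise, fingers fit only at its ends, not beside it). Divider and 9 mm corner posts end at z=36, 12 below the rim: the tray rests on them.
- lift_tray: Pale wood tray, 250 g, 174 (x) x 148 (y), walls 20 high, floor 4. Origin: centre of underside. Rib along x, y -6 to 6, 20 high; its middle 76 mm rises to z=50: handle, pinch across y. Long trough at y 6 to 70, x -83 to 83; at y -70 to -6 two pockets parted at x=0 by a 4 mm wall to z=16. 3 mm play a side in the box, either way round, underside then at box z=36. May start 2 deg aslant.
- clip_box: Closed translucent blue-grey paper-clip box, 50 (x) x 66 (y) x 23 mm high, 70 g, lid stays shut; one of four small things lying between box and tray (a like one far back left is not meant). Origin: centre of its underside, z up; the faces to grip are at x = -23 and +25 mm.
- eraser: Eraser in a blue card sleeve with white ends, 22 (x) x 52 (y, its length) x 13 mm high, 22 g; lies between box and tray (another one far back by the printer is not meant). Origin: centre of its underside, z up.
- pen: Red ball pen, 145 mm long (along its y), 12 mm wide, 9 mm high, 12 g; lies between box and tray. Origin: middle of its length, at its underside as it lies at the start.
- memory_stick: Memory stick, black with a bright metal plug, 17 (x) x 54 (y, its length) x 8 mm high, 12 g; lies between box and tray. Origin: centre of its underside, z up.
- mouse: Dark grey computer mouse, 104 x 58 x 38 mm, loose, on the desk pad at the far left; not to be moved. Origin: centre of its underside.
- phone: Dark cordless phone handset, 145 x 48 x 23 mm, lying on its back beyond the far edge of the pad; not to be moved. Origin: centre of its underside. (A tall cabinet stands on the right, at x > 0.58 and y < -0.28 m: start by drawing the hand in to the middle of the desk, clear of it.)
Not all that is in view belongs to the job. Of the things that look like the eraser, the largest one is meant.

How it is judged:
At the end, for the whole second after the job is handed in: All still. Clip box flat on the wide bay's floor, eraser flat on the narrow bay's (tilt < 9 deg). Tray in the box, either way round, within 8 mm, level to 2 deg, underside 32-40 mm up. Pen in its long trough within 30 mm of mid-length; memory stick flat in a short pocket (x of clip_box in the frame of desk_box between -0.085 and 0.036 m and y of clip_box in the frame of desk_box between -0.07 and 0.07 m and z of clip_box in the frame of desk_box between 0.002 and 0.012 m and angle between each of clip_box, eraser, memory_stick's own z axis and vertical below 0.15 rad and x of eraser in the frame of desk_box between 0.05 and 0.085 m and y of eraser in the frame of desk_box between -0.07 and 0.07 m and z of eraser in the frame of desk_box between 0.002 and 0.012 m and x of lift_tray in the frame of desk_box between -0.008 and 0.008 m and y of lift_tray in the frame of desk_box between -0.008 and 0.008 m and z of lift_tray in the frame of desk_box between 0.032 and 0.04 m and angle between lift_tray's own z axis and vertical below 0.04 rad and angle between the x axis of lift_tray and the x axis of desk_box, either way round below 0.1 rad and x of pen in the frame of lift_tray between -0.03 and 0.03 m and y of pen in the frame of lift_tray between 0.006 and 0.07 m and z of pen in the frame of lift_tray between 0.001 and 0.017 m and angle between the y axis of pen and the x axis of lift_tray, either way round below 0.5 rad and x of memory_stick in the frame of lift_tray between -0.083 and 0.083 m and y of memory_stick in the frame of lift_tray between -0.07 and -0.006 m and z of memory_stick in the frame of lift_tray between 0.002 and 0.01 m and linear speed of each of clip_box, eraser, lift_tray, pen, memory_stick below 0.02 m/s); the robot touches nothing.
It fails at once if the mouse is pushed more than 25 mm from its place (distance of mouse from where it was at the start of the episode above 0.025 m).
It fails at once if the phone handset is pushed more than 25 mm from its place (distance of phone from where it was at the start of the episode above 0.025 m).
It also fails if it takes over 128 s, if anything falls off the work surface, if the arm or the gripper's body presses on something with over 40 N, if the wrist force passes 120 N, or if a joint passes its speed limit or range.

## Working session

There is one attempt and no reset: what is moved stays moved. The work goes in short steps, Python scripts to look and compute and a tool call to move; the robot and the scene stay as the last step left them, time stands still between calls to the robot, and variables do not carry over. Pictures are saved under pics/ and viewed, at most 14 in all, crops included, and the job is handed in when it is done.

Besides the shell and the picture viewer there is one more tool, called after ">>>" by a JSON object that holds its "api" and its "payload", one argument or row to a line. send_rows: Moves the arm, as the interface text tells. Its arguments: {"type":"object","properties":{"rows":{"type":"array"},"grip":{"type":"number"}},"required":["rows"]}

```bash
ls; mkdir -p pics; cat > h.py <<'E'
import numpy as np, cv2
from bench import sensors, optics, ticket
def snap(n,f):
    m=optics.camera_model(n); im=optics.snapshot(n); cv2.imwrite('pics/'+f+'.png',im[:,:,::-1]); return im,m
def ray(m,uv):
    uv=np.atleast_2d(np.asarray(uv,float)); f=192/np.tan(np.radians(m['vertical_fov'])/2)
    d=(uv-[m['cx'],m['cy']])/f; s=d.copy()
    for _ in range(20): s=d/(1+m['k1']*(s**2).sum(1,keepdims=True))
    R=np.array(m['R']);t=np.array(m['t'])
    return -R.T@t, np.c_[s,np.ones(len(s))]@R
def onz(m,uv,z):
    o,d=ray(m,uv); k=(z-o[2])/d[:,2]; return o+d*k[:,None]
def proj(m,X):
    f=192/np.tan(np.radians(m['vertical_fov'])/2)
    c=np.atleast_2d(X)@np.array(m['R']).T+m['t']; s=c[:,:2]/c[:,2:]
    return s*(1+m['k1']*(s**2).sum(1,keepdims=True))*f+[m['cx'],m['cy']]
E
python3 - <<'E'
from h import *
for n in ['scene','top']:
    im,m=snap(n,n+'0'); print(n,m['vertical_fov'],m['k1'],-np.array(m['R']).T@m['t'])
o=sensors.get_obs();print(o['time'],o['tool_pos'],o['ee_rot'],o['width'],o['wrist_force'])
m=optics.camera_model('wrist');print(m['vertical_fov'],-np.array(m['R']).T@m['t'],m['R'])
E
```

```text
pics
scene 48.908893111932315 -0.14620215941683143 [-0.05473301 -0.67349526  0.46243929]
top 52.04093948106646 -0.06128689123312225 [0.40748631 0.13056632 0.88195306]
0.1 [0.1939742  0.51419228 0.22944095] [-3.13964882e+00 -1.86770054e-04  2.78078261e+00] 0.09398207087943307 [ 1.21845736 -0.17640166 -0.14435017]
69.20600426761804 [0.13170707 0.53836005 0.38461506] [[ 0.35261949  0.93576522 -0.00171504]
 [ 0.91072088 -0.34275981  0.2304413 ]
 [ 0.21505111 -0.08282002 -0.97308472]]
```

View pics/top0.png

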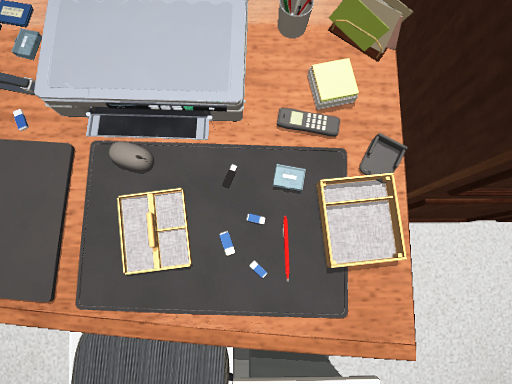

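View pics/scene0.png

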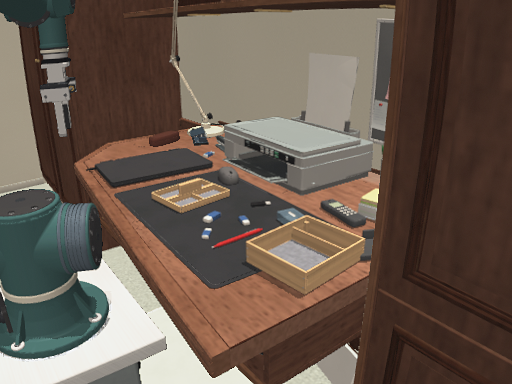

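The top view shows the tray (153,230), box (362,220), stick (230,176), clip box (289,178), pen (286,248), three erasers (largest at about (227,243)), mouse (131,156) and phone (308,122). The scene view agrees, with the gripper up at the left. Next I measure each one.

```bash
cat >> h.py <<'E'
def blobs(im,mask,amin=25):
    cs,_=cv2.findContours(mask.astype(np.uint8),cv2.RETR_EXTERNAL,cv2.CHAIN_APPROX_NONE)
    return [c for c in cs if cv2.contourArea(c)>=amin]
def rect(m,c,z):
    P=onz(m,c[:,0,:],z)[:,:2]; (cx,cy),(w,h),a=cv2.minAreaRect((P*1000).astype(np.float32))
    if w<h: w,h,a=h,w,a+90
    return np.round([cx,cy,w,h,(a+90)%180-90],1)   # mm, long axis angle from x (deg)
E
python3 - <<'E'
from h import *
m=optics.camera_model('top'); im=cv2.imread('pics/top0.png')[:,:,::-1].copy()
print(np.round(proj(m,[[0,0,0],[.19,.515,.2],[.4,.13,0],[.4,-.1,0]])))
hsv=cv2.cvtColor(im,cv2.COLOR_RGB2HSV); H,S,V=cv2.split(hsv)
win=np.zeros(H.shape,bool); win[160:300,195:317]=1
masks={'red':((H<8)|(H>172))&(S>150)&(V>90)&win,
'bluewhite':(((H>100)&(H<125)&(S>120))|((V>150)&(S<60)))&win&(np.arange(512)[None,:]<272),
'clip':(V>90)&win&(np.arange(512)[None,:]>268)&(np.arange(384)[:,None]<200)}
for k,M in masks.items():
    for c in blobs(im,M,12):
        z={'red':.006,'bluewhite':.011,'clip':.023}[k]
        print(k,cv2.boundingRect(c),rect(m,c,z))
wood=(H>12)&(H<32)&(S>60)&(V>150)
for nm,(x0,x1,z) in {'tray':(110,200,.02),'box':(312,412,.048)}.items():
    w=np.zeros(H.shape,bool); w[165:285,x0:x1]=1
    for c in blobs(im,wood&w,300): print(nm,cv2.boundingRect(c),rect(m,c,z),np.round(1000*onz(m,cv2.boxPoints(cv2.minAreaRect(c)),z)[:,:2]))
sub=np.hstack([cv2.resize(im[165:285,110:200],None,fx=4,fy=4,interpolation=cv2.INTER_CUBIC),cv2.resize(im[165:285,312:412],None,fx=4,fy=4,interpolation=cv2.INTER_CUBIC)])
cv2.imwrite('pics/c1.png',sub[:,:,::-1])
cv2.imwrite('pics/c2.png',cv2.resize(im[155:290,195:315],None,fx=5,fy=4.4*1.13636,interpolation=cv2.INTER_CUBIC)[:600,:,::-1])
E
```

```text
[[308. 453.]
 [ 17. 390.]
 [246. 263.]
 [349. 262.]]
red (283, 216, 7, 63) [435.6  41.6 136.7   9.5   1.2]
bluewhite (250, 261, 17, 17) [387.2 104.2  40.   15.4  45. ]
bluewhite (220, 231, 15, 25) [444.5 173.   51.5  20.8  18.8]
bluewhite (246, 214, 19, 10) [498.2 109.   40.4  16.3  75.7]
bluewhite (230, 164, 7, 7) [615.  159.6  13.5  12.3 -25.9]
clip (273, 163, 33, 28) [590.1  34.2  68.4  52.3  79.2]
tray (121, 188, 70, 87) [471.7 331.5 174.8 143.5   7.2] [[551. 419.]
 [567. 272.]
 [392. 249.]
 [376. 392.]]
box (320, 173, 87, 95) [ 492.6 -120.6  191.   166.     5.4] [[ 579.  -29.]
 [ 600. -199.]
 [ 406. -211.]
 [ 387.  -47.]]
```

View pics/c1.png

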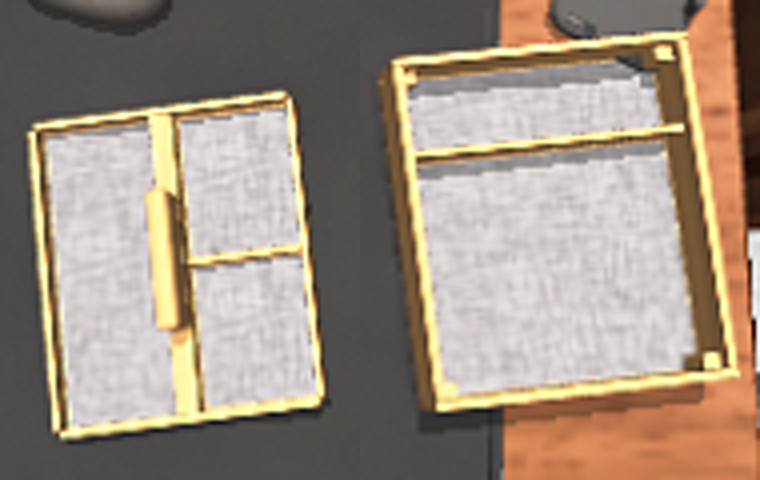

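>>> {"api": "send_rows", "payload": {
  "rows": [
    [15, -20, 2, 0, 0, 0.03],
    [19, -35, 2, 0, 0, 0.03],
    [19, -35, 2, 0, 0, 0.03],
    [19, -35, 2, 0, 0, 0.03],
    [19, -35, 2, 0, 0, 0.03],
    [19, -35, 2, 0, 0, 0.03],
    [19, -35, 2, 0, 0, 0.03],
    [19, -35, 2, 0, 0, 0.03]
  ],
  "grip": 94
}}

```text
time: 0.77
tool_pos: [0.3423, 0.2478, 0.2462]
ee_rot: [-3.141, -0.0, 3.023]
wrist_force: [0.6, -0.3, -0.3]
width: 0.0941
finger_force: 0.0
```

>>> {"api": "send_rows", "payload": {
  "rows": [
    [19, -35, 2, 0, 0, 0.03],
    [19, -35, 2, 0, 0, 0.03],
    [19, -35, 0, 0, 0, 0.03],
    [15, -30, 0, 0, 0, 0.03],
    [6, -15, 0, 0, 0, 0],
    [0, 0, 0, 0, 0, 0],
    [0, 0, 0, 0, 0, 0]
  ]
}}

```text
time: 1.35
tool_pos: [0.4201, 0.0991, 0.25]
ee_rot: [3.141, -0.001, 3.138]
wrist_force: [-0.5, 0.7, -0.5]
width: 0.0938
finger_force: 0.0
```

```bash
python3 - <<'E'
from h import *
print(sensors.get_obs()['tool_pos'],sensors.get_obs()['ee_rot'],sensors.get_obs()['joint_positions'])
im,m=snap('wrist','w0'); print(m['R'],m['t'],m['cx'],m['cy'],m['k1'])
import pickle; pickle.dump((im,m),open('w0.pkl','wb'))
cv2.imwrite('pics/w0b.png',cv2.resize(im,(800,600),interpolation=cv2.INTER_CUBIC)[:,:,::-1])
E
```

```text
[0.42005662 0.09911835 0.24995161] [ 3.14103170e+00 -1.40511157e-03  3.13845115e+00] [ 9.96700335e-02 -1.81921658e-01  1.59039748e+00  7.11711465e-04
  1.73445691e+00 -1.46786890e+00]
[[ 2.72292237e-03  9.99995942e-01  8.37905151e-04]
 [ 9.73341777e-01 -2.84251239e-03  2.29341898e-01]
 [ 2.29343349e-01  1.91087904e-04 -9.73345566e-01]] [-0.10094582 -0.43681986  0.31330492] 256.39463129805176 190.13129416069714 0.003386695520795135
```

View pics/w0b.png

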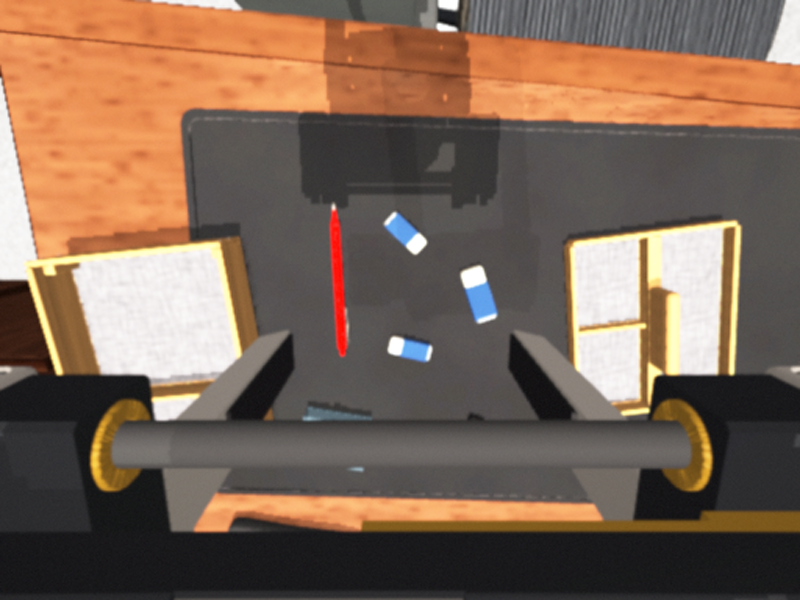

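The wrist view shows the pen (338,282), the largest eraser (478,293), the two small ones, and parts of the tray and box. The clip box and stick are behind the gripper. I compare the eraser and pen with the top view.

```bash
cat >> h.py <<'E'
def cmask(im):
    H,S,V=cv2.split(cv2.cvtColor(im,cv2.COLOR_RGB2HSV)); H=H.astype(int)
    return dict(red=((H<8)|(H>172))&(S>150)&(V>90), bw=((H>100)&(H<125)&(S>120)&(V>80))|((V>150)&(S<60)), wood=(H>12)&(H<32)&(S>60)&(V>150))
E
python3 - <<'E'
from h import *; import pickle
im,m=pickle.load(open('w0.pkl','rb')); M=cmask(im)
win=np.zeros(im.shape[:2],bool); win[100:245,205:335]=1
for k,z in (('red',.006),('bw',.011)):
    for c in blobs(im,M[k]&win,100): print(k,cv2.boundingRect(c),rect(m,c,z))
mt=optics.camera_model('top')
def corners(uv,z,m): 
    P=onz(m,uv,z)[:,:2]*1000; e=[np.linalg.norm(P[i]-P[(i+1)%4]) for i in range(4)]
    ang=[np.degrees(np.arctan2(*(P[i]-P[j])[::-1])) for i,j in ((0,3),(1,2))]
    print(np.round(P,1).tolist(),'c',P.mean(0).round(1),'e',np.round(e,1),'xang',np.round(ang,1))
corners([[319.5,180],[394,173.25],[406.5,258.75],[331.25,267.5]],.048,mt)
corners([[117,197],[183,188],[191.25,266.25],[125,274.25]],.02,mt)
print(onz(mt,[[233,163],[228,188],[289,177],[286,216],[287,281]],.008)*1000)
E
```

```text
red (211, 135, 11, 93) [436.4  40.9 137.5  10.4   1.2]
bw (248, 215, 29, 16) [496.8 108.1  42.3  19.2  77.8]
bw (295, 170, 23, 37) [443.9 172.1  54.2  22.2  19.6]
bw (246, 136, 27, 27) [386.8 104.   41.7  16.9  44.9]
[[577.6, -29.6], [592.7, -195.3], [406.7, -211.1], [390.1, -48.7]] c [ 491.8 -121.2] e [166.4 186.7 163.3 188.4] xang [5.8 4.9]
[[545.6, 417.2], [565.6, 270.3], [393.7, 248.7], [376.6, 391.8]] c [470.4 332. ] e [148.2 173.2 144.2 170.9] xang [8.5 7.2]
[[625.54990957 159.55125686   8.        ]
 [567.56468026 170.6316535    8.        ]
 [592.74887786  32.1838951    8.        ]
 [503.67679623  40.67183948   8.        ]
 [360.9066353   40.922596     8.        ]]
```

Both views agree to about 1 mm. Eraser first: centre (444, 172), length along 19.4 deg.

>>> {"api": "send_rows", "payload": {
  "rows": [
    [3, 10, -10, 0, 0, -0.123],
    [3, 10, -20, 0, 0, -0.123],
    [3, 10, -20, 0, 0, -0.123],
    [3, 10, -20, 0, 0, -0.123],
    [3, 10, -20, 0, 0, -0.123],
    [3, 10, -20, 0, 0, -0.123],
    [3, 8, -20, 0, 0, -0.123],
    [3, 5, -20, 0, 0, -0.123]
  ],
  "grip": 72
}}

```text
time: 2.07
tool_pos: [0.4432, 0.1751, 0.0996]
ee_rot: [3.141, -0.001, 2.154]
wrist_force: [-0.4, -0.3, -0.3]
width: 0.072
finger_force: 0.0
```

>>> {"api": "send_rows", "payload": {
  "rows": [
    [0, 0, -10, 0, 0, -0.123],
    [0, 0, -10, 0, 0, -0.12],
    [0, 0, 0, 0, 0, 0],
    [0, 0, 0, 0, 0, 0]
  ]
}}

```text
time: 2.4
tool_pos: [0.4431, 0.1737, 0.0801]
ee_rot: [-3.14, -0.0, 1.919]
wrist_force: [0.3, -0.4, 0.1]
width: 0.0714
finger_force: 0.0
```

>>> {"api": "send_rows", "payload": {
  "rows": [
    [1, -1, -20, 0, 0, -0.008],
    [0, 0, -18, 0, 0, 0],
    [0, 0, -8, 0, 0, 0],
    [0, 0, -4, 0, 0, 0],
    [0, 0, 0, 0, 0, 0],
    [0, 0, 0, 0, 0, 0]
  ]
}}

```text
time: 2.9
tool_pos: [0.4458, 0.1719, 0.0315]
ee_rot: [3.14, 0.0, 1.907]
wrist_force: [0.0, 0.3, 0.2]
width: 0.072
finger_force: 0.0
```

>>> {"api": "send_rows", "payload": {
  "rows": [
    [0, 0, 0, 0, 0, 0],
    [0, 0, 0, 0, 0, 0],
    [0, 0, 0, 0, 0, 0],
    [0, 0, 0, 0, 0, 0],
    [0, 0, 0, 0, 0, 0],
    [0, 0, 0, 0, 0, 0],
    [0, 0, 0, 0, 0, 0],
    [0, 0, 0, 0, 0, 0]
  ],
  "grip": 40
}}

```text
time: 3.57
tool_pos: [0.4456, 0.1717, 0.0312]
ee_rot: [3.14, 0.0, 1.906]
wrist_force: [-0.3, 0.4, 4.5]
width: 0.0515
finger_force: 30.0
```

>>> {"api": "send_rows", "payload": {
  "rows": [
    [0, 0, 10, 0, 0, 0],
    [0, 0, 25, 0, 0, 0],
    [3, -10, 25, 0, 0, 0.11],
    [8, -28, 22, 0, 0, 0.122],
    [8, -28, 22, 0, 0, 0.122],
    [8, -28, 22, 0, 0, 0.122],
    [8, -28, 22, 0, 0, 0.122],
    [8, -28, 22, 0, 0, 0.122]
  ]
}}

```text
time: 4.23
tool_pos: [0.4879, 0.0204, 0.2016]
ee_rot: [3.142, -0.0, 2.632]
wrist_force: [-0.2, -0.4, -0.9]
width: 0.0515
finger_force: 30.0
```

>>> {"api": "send_rows", "payload": {
  "rows": [
    [8, -28, 22, 0, 0, 0.122],
    [8, -28, 22, 0, 0, 0.122],
    [8, -28, 5, 0, 0, 0.122],
    [8, -28, 0, 0, 0, 0.122],
    [6, -20, 0, 0, 0, 0.122],
    [0, -10, 0, 0, 0, 0],
    [0, 0, 0, 0, 0, 0],
    [0, 0, 0, 0, 0, 0]
  ]
}}

```text
time: 4.9
tool_pos: [0.5257, -0.1199, 0.2491]
ee_rot: [3.14, -0.001, -3.051]
wrist_force: [-0.1, 0.1, -0.1]
width: 0.0511
finger_force: 30.0
```

```bash
python3 - <<'E'
from h import *; import pickle
o=sensors.get_obs();print(o['tool_pos'],o['ee_rot'],o['width'])
im,m=snap('wrist','w1'); pickle.dump((im,m),open('w1.pkl','wb'))
cv2.imwrite('pics/w1b.png',cv2.resize(im,(800,600),interpolation=cv2.INTER_CUBIC)[:,:,::-1])
E
```

```text
[ 0.52568788 -0.1199443   0.24907636] [ 3.14015025e+00 -1.10136136e-03 -3.05066890e+00] 0.051125523808475765
```

View pics/w1b.png

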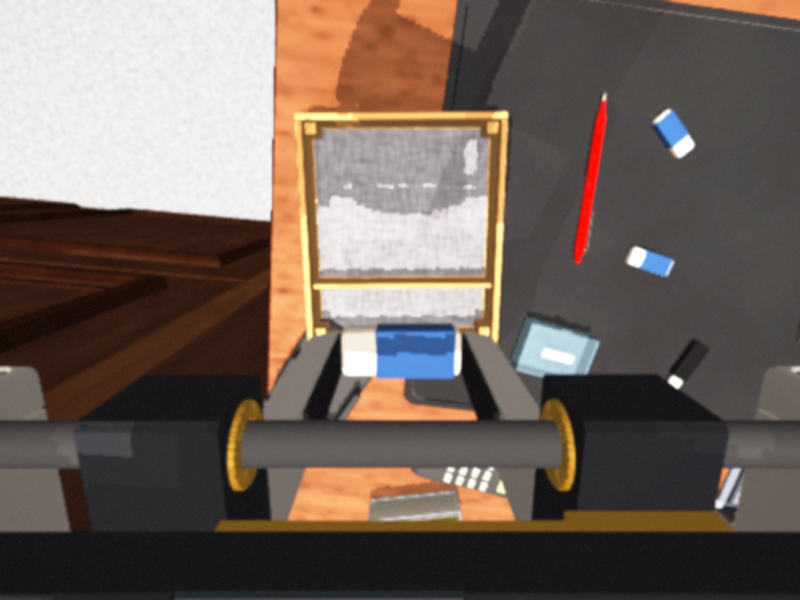

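The view shows the box rim's near corners (295,115) and (508,113), the divider at row 286, the held eraser, the clip box (557,347) and the stick (688,363).

```bash
python3 - <<'E'
from h import *; import pickle
im,m=pickle.load(open('w1.pkl','rb')); M=cmask(im)
H,S,V=cv2.split(cv2.cvtColor(im,cv2.COLOR_RGB2HSV))
np.set_printoptions(suppress=True,precision=1)
s=.64
# rim outer edges by scanning wood mask
w=M['wood']; f=lambda r:[np.flatnonzero(w[r,185:330])[[0,-1]]+185]
L=[];Rr=[]
for r in range(85,205,8):
    a,b=f(r)[0]; L.append((a-.5,r));Rr.append((b+.5,r))
for n,E in (('left',L),('right',Rr)):
    P=onz(m,E,.048)[:,:2]*1000; 
    vx,vy,x0,y0=cv2.fitLine(P.astype(np.float32),cv2.DIST_HUBER,0,.1,.1).ravel(); print(n,np.degrees(np.arctan2(vy,vx)),'y@492',y0+(492-x0)*vy/vx)
near=[(c,np.flatnonzero(w[60:100,c])[0]+60-.5) for c in range(195,320,8)]
P=onz(m,near,.048)[:,:2]*1000; vx,vy,x0,y0=cv2.fitLine(P.astype(np.float32),cv2.DIST_HUBER,0,.1,.1).ravel(); print('near',np.degrees(np.arctan2(vy,vx)),'x@-121',x0+(-121-y0)*vx/vy)
dv=[]
for c in range(212,308,8):
    q=np.flatnonzero(w[172:192,c])+172; dv.append((c,q.mean()))
P=onz(m,dv,.036)[:,:2]*1000; vx,vy,x0,y0=cv2.fitLine(P.astype(np.float32),cv2.DIST_HUBER,0,.1,.1).ravel(); print('div',np.degrees(np.arctan2(vy,vx)),'x@-121',x0+(-121-y0)*vx/vy)
win=np.zeros(V.shape,bool); win[195:242,325:390]=1
for c in blobs(im,(V>90)&win,100): print('clip',cv2.boundingRect(c),rect(m,c,.023))
win=np.zeros(V.shape,bool); win[210:255,420:460]=1
for c in blobs(im,((V<28)|(V>110))&win,40): print('stick',cv2.boundingRect(c),rect(m,c,.008))
print('stick rough',onz(m,[[432,243],[450,219]],.008)*1000)
sub=im[190:260,320:470]; cv2.imwrite('pics/c3.png',cv2.resize(sub,None,fx=5,fy=5,interpolation=cv2.INTER_CUBIC)[:,:,::-1])
E
```

```text
left 0.31251237 y@492 -212.05959
right 5.9164977 y@492 -38.460907
near -84.748474 x@-121 396.1184
div -84.47238 x@-121 532.1047
clip (325, 203, 60, 39) [592.5  28.5  77.   60.5  79.7]
stick (420, 242, 20, 13) [625.6 153.6  37.7  15.8  60.7]
stick (427, 240, 11, 9) [612.2 158.8  15.7  10.5  57.3]
stick rough [[610.9 158.9   8. ]
 [570.4 176.6   8. ]]
```

View pics/c3.png

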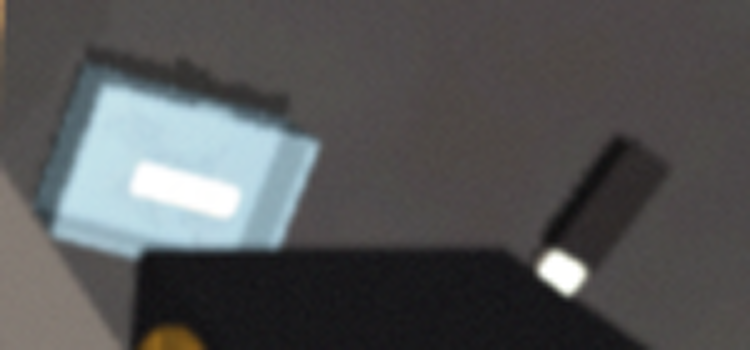

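>>> {"api": "send_rows", "payload": {
  "rows": [
    [6, 1, -15, 0, 0, 0.003],
    [9, 1, -25, 0, 0, 0],
    [9, 2, -25, 0, 0, 0],
    [9, 1, -25, 0, 0, 0],
    [0, 0, -25, 0, 0, 0],
    [0, 0, -20, 0, 0, 0],
    [0, 0, 0, 0, 0, 0],
    [0, 0, 0, 0, 0, 0]
  ]
}}

```text
time: 5.62
tool_pos: [0.5582, -0.1137, 0.1136]
ee_rot: [3.14, -0.003, -3.044]
wrist_force: [-0.1, 0.9, 0.1]
width: 0.0516
finger_force: 30.0
```

>>> {"api": "send_rows", "payload": {
  "rows": [
    [0, -1, -25, 0, 0, 0],
    [0, 0, -25, 0, 0, 0],
    [0, 0, -15, 0, 0, 0],
    [0, 0, -7, 0, 0, 0],
    [0, 0, -2, 0, 0, 0],
    [0, 0, 0, 0, 0, 0],
    [0, 0, 0, 0, 0, 0]
  ]
}}

```text
time: 6.2
tool_pos: [0.5606, -0.1166, 0.0427]
ee_rot: [-3.14, 0.003, -3.044]
wrist_force: [0.2, 0.3, -0.0]
width: 0.0514
finger_force: 30.0
```

>>> {"api": "send_rows", "payload": {
  "rows": [
    [0, 0, -3, 0, 0, 0],
    [0, 0, -2, 0, 0, 0],
    [0, 0, 0, 0, 0, 0],
    [0, 0, 0, 0, 0, 0]
  ]
}}

```text
time: 6.53
tool_pos: [0.5599, -0.1166, 0.0363]
ee_rot: [-3.141, 0.002, -3.045]
wrist_force: [-0.5, -0.4, 2.0]
width: 0.0515
finger_force: 30.0
```

>>> {"api": "send_rows", "payload": {
  "rows": [
    [0, 0, 0, 0, 0, 0],
    [0, 0, 0, 0, 0, 0],
    [0, 0, 0, 0, 0, 0],
    [0, 0, 0, 0, 0, 0]
  ],
  "grip": 68
}}

```text
time: 6.87
tool_pos: [0.5589, -0.1163, 0.0352]
ee_rot: [3.141, -0.001, -3.045]
wrist_force: [0.3, -0.2, 0.7]
width: 0.0677
finger_force: 0.0
```

>>> {"api": "send_rows", "payload": {
  "rows": [
    [0, 0, 10, 0, 0, 0],
    [0, 0, 25, 0, 0, 0],
    [0, 0, 30, 0, 0, 0],
    [0, 0, 30, 0, 0, 0],
    [-3, 20, 20, 0, 0, -0.11],
    [-3, 25, 10, 0, 0, -0.122],
    [-3, 25, 0, 0, 0, -0.122],
    [-3, 25, 0, 0, 0, -0.122]
  ]
}}

```text
time: 7.53
tool_pos: [0.5477, -0.0207, 0.163]
ee_rot: [3.14, 0.004, 2.756]
wrist_force: [-0.7, 0.5, -0.7]
width: 0.0679
finger_force: 0.0
```

>>> {"api": "send_rows", "payload": {
  "rows": [
    [4, 5, 0, 0, 0, -0.122],
    [4, 5, 0, 0, 0, -0.122],
    [4, 5, -5, 0, 0, -0.122],
    [4, 5, -8, 0, 0, -0.122],
    [4, 5, -8, 0, 0, -0.122],
    [4, 5, -8, 0, 0, -0.122],
    [4, 5, -8, 0, 0, -0.122],
    [4, 5, -8, 0, 0, -0.122]
  ]
}}

```text
time: 8.2
tool_pos: [0.5794, 0.0189, 0.1159]
ee_rot: [3.141, 0.0, 1.781]
wrist_force: [0.8, -0.4, 0.3]
width: 0.0679
finger_force: 0.0
```

>>> {"api": "send_rows", "payload": {
  "rows": [
    [4, 5, -8, 0, 0, -0.122],
    [4, 5, -8, 0, 0, -0.122],
    [4, 4, 0, 0, 0, -0.122],
    [0, 0, 0, 0, 0, -0.02],
    [0, 0, 0, 0, 0, 0],
    [0, 0, 0, 0, 0, 0]
  ]
}}

```text
time: 8.7
tool_pos: [0.5913, 0.0324, 0.1002]
ee_rot: [3.141, 0.0, 1.403]
wrist_force: [-0.5, -0.6, -0.7]
width: 0.0681
finger_force: 0.0
```

```bash
python3 - <<'E'
from h import *; import pickle
o=sensors.get_obs();print(o['tool_pos'],o['ee_rot'],o['width'])
im,m=pickle.load(open('w1.pkl','rb'))
q=np.array([[100,82],[318,140],[275,250],[52,230]])/5+[320,190]
print(onz(m,q,.023)*1000)
im,m=snap('wrist','w2'); pickle.dump((im,m),open('w2.pkl','wb'))
print(proj(m,[[.5915,.033,.023]]))
cv2.imwrite('pics/w2b.png',cv2.resize(im,(800,600),interpolation=cv2.INTER_CUBIC)[:,:,::-1])
E
```

```text
[0.5912997  0.03242947 0.10022851] [3.14067447e+00 8.51080440e-05 1.40309830e+00] 0.0680759415278851
[[561.92517708   4.17394217  23.        ]
 [573.45642922  69.5574943   23.        ]
 [608.17159644  63.62423749  23.        ]
 [607.90985489  -2.61358089  23.        ]]
[[256.68394447 202.74048625]]
```

View pics/w2b.png

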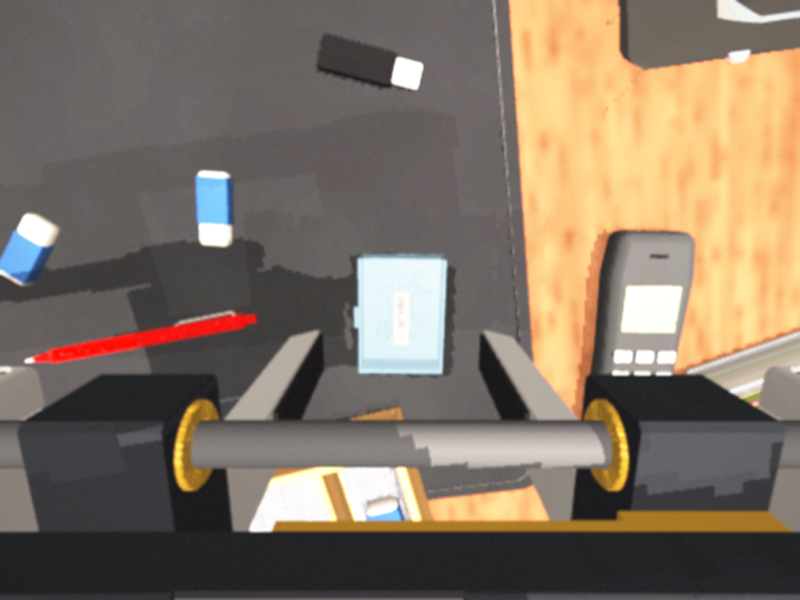

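Clip box centred between the fingers at (402,312), its yaw matching. The stick lies at (370,62), with its plug at (407,73).

```bash
python3 - <<'E'
from h import *; import pickle
np.set_printoptions(suppress=True,precision=1)
im,m=pickle.load(open('w2.pkl','rb'))
H,S,V=cv2.split(cv2.cvtColor(im,cv2.COLOR_RGB2HSV))
print('clip corners',onz(m,np.array([[358,253],[447,253],[443,362],[358,362]])*.64,.023)*1000)
win=np.zeros(V.shape,bool); win[15:65,195:280]=1
for c in blobs(im,((V<45)|(V>120))&win,80): print('stick',cv2.boundingRect(c),rect(m,c,.008))
print(V[30:50:4,200:280:8])
E
```

```text
clip corners [[574.6  71.9  23. ]
 [621.7  63.9  23. ]
 [610.6   2.6  23. ]
 [562.9  10.7  23. ]]
stick (250, 36, 22, 22) [615.8 158.4  15.8  14.3 -22.5]
[[102  64  64  61  63  75 107 108 108 109]
 [104  62  65  61  67  66  66 113 111 109]
 [102  62  62  63  65  65  67 255 170 111]
 [105  60  61  62  64  65  65 255 255 112]
 [106  60  35  59  67  64  66 255 255 112]]
```

>>> {"api": "send_rows", "payload": {
  "rows": [
    [1, 4, -15, 0, 0, 0],
    [0, 0, -25, 0, 0, 0],
    [0, 0, -18, 0, 0, 0],
    [0, 0, -8, 0, 0, 0],
    [0, 0, -3, 0, 0, 0],
    [0, 0, 0, 0, 0, 0],
    [0, 0, 0, 0, 0, 0]
  ]
}}

```text
time: 9.33
tool_pos: [0.593, 0.0365, 0.0318]
ee_rot: [3.139, -0.0, 1.401]
wrist_force: [-0.3, 0.1, -0.4]
width: 0.068
finger_force: 0.0
```

>>> {"api": "send_rows", "payload": {
  "rows": [
    [0, 0, 0, 0, 0, 0],
    [0, 0, 0, 0, 0, 0],
    [0, 0, 0, 0, 0, 0],
    [0, 0, 0, 0, 0, 0],
    [0, 0, 0, 0, 0, 0],
    [0, 0, 0, 0, 0, 0],
    [0, 0, 0, 0, 0, 0],
    [0, 0, 0, 0, 0, 0]
  ],
  "grip": 38
}}

```text
time: 10.0
tool_pos: [0.5927, 0.0366, 0.0314]
ee_rot: [3.14, -0.0, 1.401]
wrist_force: [-0.4, 0.5, 5.7]
width: 0.0483
finger_force: 30.0
```

```bash
python3 - <<'E'
from h import *; import pickle
im,m=pickle.load(open('w2.pkl','rb'))
V=im.max(2); win=np.zeros(V.shape,bool); win[15:65,195:280]=1
for c in blobs(im,((V<88)|(V>125))&win,80): print('stick',cv2.boundingRect(c),rect(m,c,.007))
E
```

```text
stick (202, 21, 70, 37) [597.  165.3  55.4  19.4 -24.3]
```

>>> {"api": "send_rows", "payload": {
  "rows": [
    [0, 0, 10, 0, 0, 0],
    [0, 0, 25, 0, 0, 0],
    [0, 0, 35, 0, 0, 0],
    [-13, -16, 30, 0, 0, 0.03],
    [-25, -32, 10, 0, 0, 0.06],
    [-25, -32, 0, 0, 0, 0.06],
    [-25, -32, 0, 0, 0, 0.06],
    [-25, -32, 0, 0, 0, 0.055]
  ]
}}

```text
time: 10.67
tool_pos: [0.4778, -0.1081, 0.1406]
ee_rot: [3.141, 0.0, 1.67]
wrist_force: [0.0, -1.2, -0.2]
width: 0.048
finger_force: 30.0
```

>>> {"api": "send_rows", "payload": {
  "rows": [
    [-13, -16, 0, 0, 0, 0],
    [0, 0, 0, 0, 0, 0],
    [0, 0, 0, 0, 0, 0]
  ]
}}

```text
time: 10.92
tool_pos: [0.4657, -0.1237, 0.1404]
ee_rot: [3.141, -0.001, 1.663]
wrist_force: [-0.2, 0.9, -0.4]
width: 0.048
finger_force: 30.0
```

>>> {"api": "send_rows", "payload": {
  "rows": [
    [0, 0, -20, 0, 0, 0],
    [0, 0, -30, 0, 0, 0],
    [0, 0, -30, 0, 0, 0],
    [0, 0, -14, 0, 0, 0],
    [0, 0, -6, 0, 0, 0],
    [0, 0, -2, 0, 0, 0],
    [0, 0, 0, 0, 0, 0],
    [0, 0, 0, 0, 0, 0]
  ]
}}

```text
time: 11.58
tool_pos: [0.4677, -0.1232, 0.0398]
ee_rot: [3.139, 0.001, 1.666]
wrist_force: [-0.2, 0.1, -0.8]
width: 0.048
finger_force: 30.0
```

>>> {"api": "send_rows", "payload": {
  "rows": [
    [0, 0, -3, 0, 0, 0],
    [0, 0, 0, 0, 0, 0],
    [0, 0, 0, 0, 0, 0]
  ]
}}

```text
time: 11.83
tool_pos: [0.4671, -0.1235, 0.0364]
ee_rot: [3.139, 0.001, 1.666]
wrist_force: [0.9, -0.3, 0.4]
width: 0.0481
finger_force: 30.0
```

>>> {"api": "send_rows", "payload": {
  "rows": [
    [0, 0, 0, 0, 0, 0],
    [0, 0, 0, 0, 0, 0],
    [0, 0, 0, 0, 0, 0],
    [0, 0, 0, 0, 0, 0]
  ],
  "grip": 66
}}

```text
time: 12.17
tool_pos: [0.4662, -0.1233, 0.0355]
ee_rot: [3.142, -0.0, 1.666]
wrist_force: [-0.5, 0.5, -0.3]
width: 0.0656
finger_force: 0.0
```

>>> {"api": "send_rows", "payload": {
  "rows": [
    [0, 0, 10, 0, 0, 0],
    [0, 0, 30, 0, 0, 0],
    [0, 0, 35, 0, 0, 0],
    [0, 10, 30, 0, 0, 0.08],
    [0, 30, 10, 0, 0, 0.12],
    [0, 36, 0, 0, 0, 0.12],
    [0, 36, 0, 0, 0, 0.12],
    [0, 36, 0, 0, 0, 0.12]
  ]
}}

```text
time: 12.83
tool_pos: [0.4664, 0.026, 0.152]
ee_rot: [3.14, 0.002, 2.23]
wrist_force: [1.1, -0.3, -0.8]
width: 0.0662
finger_force: 0.0
```

>>> {"api": "send_rows", "payload": {
  "rows": [
    [0, 36, 0, 0, 0, 0.12],
    [0, 36, 5, 0, 0, 0.12],
    [0, 36, 10, 0, 0, 0.12],
    [0, 36, 10, 0, 0, 0.12],
    [0, 36, 10, 0, 0, 0.12],
    [0, 36, 10, 0, 0, 0.12],
    [0, 36, 0, 0, 0, 0.12],
    [0, 36, 0, 0, 0, 0.05]
  ]
}}

```text
time: 13.5
tool_pos: [0.4664, 0.3148, 0.1975]
ee_rot: [3.14, 0.003, 3.121]
wrist_force: [0.7, 0.3, 0.1]
width: 0.0658
finger_force: 0.0
```

>>> {"api": "send_rows", "payload": {
  "rows": [
    [0, 20, 0, 0, 0, 0],
    [0, 0, 0, 0, 0, 0],
    [0, 0, 0, 0, 0, 0]
  ]
}}

```text
time: 13.75
tool_pos: [0.466, 0.3334, 0.1957]
ee_rot: [-3.141, -0.0, 3.118]
wrist_force: [0.1, -0.0, 0.0]
width: 0.066
finger_force: 0.0
```

```bash
python3 - <<'E'
from h import *; import pickle
o=sensors.get_obs();print(o['tool_pos'],o['ee_rot'],o['width'])
im,m=snap('wrist','w3'); pickle.dump((im,m),open('w3.pkl','wb'))
it,mt=snap('top','t3')
a=cv2.resize(im,(560,420),interpolation=cv2.INTER_CUBIC)
b=cv2.resize(it[165:285,312:412],None,fx=2.4,fy=2.4,interpolation=cv2.INTER_CUBIC)
c=np.zeros((420,800,3),np.uint8); c[:,:560]=a; c[:b.shape[0],560:560+b.shape[1]]=b
cv2.imwrite('pics/w3b.png',c[:,:,::-1])
E
```

```text
[0.46595072 0.33338618 0.19568552] [-3.14097928e+00 -2.98031915e-06  3.11763017e+00] 0.0659882040559346
```

View pics/w3b.png

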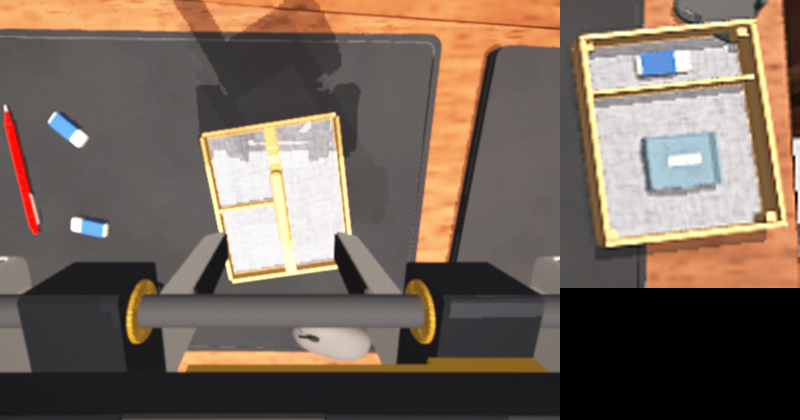

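Both pieces lie flat in their bays (crop at right). The tray sits between the fingers, rim corners (203,134), (338,113), (232,281), handle near (281,205). I fit the tray's edges.

```bash
python3 - <<'E'
from h import *; import pickle
np.set_printoptions(suppress=True,precision=1)
im,m=pickle.load(open('w3.pkl','rb')); s=512/560
H,S,V=cv2.split(cv2.cvtColor(im,cv2.COLOR_RGB2HSV)); w=(H>12)&(H<32)&(S>70)&(V>110)
w[:95]=0;w[262:]=0;w[:,:178]=0;w[:,330:]=0
def fit(E,z):
    P=onz(m,E,z)[:,:2]*1000; r=cv2.fitLine(P.astype(np.float32),cv2.DIST_HUBER,0,.1,.1).ravel(); return r
L=[];R=[]
for r in range(128,205,4):
    q=np.flatnonzero(w[r]); L.append((q[0]-.5,r)); R.append((q[-1]+.5,r))
N=[(c,np.flatnonzero(w[:,c])[0]-.5) for c in range(192,304,6)]
F=[(c,np.flatnonzero(w[:,c])[-1]+.5) for c in range(217,290,6)]
f={}
for n,E in (('L',L),('R',R),('N',N),('F',F)):
    f[n]=fit(E,.02); print(n,np.degrees(np.arctan2(f[n][1],f[n][0])),f[n])
def X(a,b):
    A=np.c_[a[:2],-b[:2]]; k=np.linalg.solve(A,b[2:]-a[2:]); return a[2:]+k[0]*a[:2]
C=[X(f[a],f[b]) for a,b in (('L','N'),('R','N'),('R','F'),('L','F'))]
C=np.array(C);print(C,C.mean(0),[np.linalg.norm(C[i]-C[(i+1)%4]) for i in range(4)])
# handle top edges z=.05 : print wood runs
for r in (160,170,180,190,200,210):
    q=np.flatnonzero(w[r,235:275])+235; print(r,q.min(),q.max(),len(q),onz(m,[[q.mean(),r]],.05)[0]*1000)
E
```

```text
L 7.2154183 [  1.    0.1 446.7 254.4]
R 7.6499805 [  1.    0.1 450.2 406.4]
N -82.24678 [  0.1  -1.  385.5 311.2]
F -82.369095 [  0.1  -1.  562.4 323.9]
[[394.2 247.7]
 [374.  396.1]
 [549.6 419.7]
 [569.7 269.9]] [471.8 333.4] [np.float32(149.79924), np.float32(177.19312), np.float32(151.14053), np.float32(176.878)]
160 247 257 11 [436.9 329.7  50. ]
170 248 259 6 [447.9 332.2  50. ]
180 249 260 6 [459.1 331.9  50. ]
190 252 262 5 [470.5 336.4  50. ]
200 253 263 5 [482.  335.9  50. ]
210 255 265 5 [493.8 339.3  50. ]
```

>>> {"api": "send_rows", "payload": {
  "rows": [
    [3, 0, -15, 0, 0, 0.08],
    [2, 0, -25, 0, 0, 0.077],
    [0, 0, -30, 0, 0, 0],
    [0, 0, -15, 0, 0, 0],
    [0, 0, 0, 0, 0, 0],
    [0, 0, 0, 0, 0, 0]
  ],
  "grip": 40
}}

```text
time: 14.35
tool_pos: [0.4711, 0.3311, 0.11]
ee_rot: [-3.141, -0.002, -3.012]
wrist_force: [-0.5, 0.4, 0.1]
width: 0.0399
finger_force: 0.0
```

>>> {"api": "send_rows", "payload": {
  "rows": [
    [0, 2, -20, 0, 0, 0],
    [0, 0, -20, 0, 0, 0],
    [0, 0, -12, 0, 0, 0],
    [0, 0, -5, 0, 0, 0],
    [0, 0, 0, 0, 0, 0],
    [0, 0, 0, 0, 0, 0]
  ]
}}

```text
time: 14.85
tool_pos: [0.472, 0.3349, 0.0547]
ee_rot: [3.141, 0.002, -3.011]
wrist_force: [0.2, 0.6, -0.4]
width: 0.0399
finger_force: 0.0
```

>>> {"api": "send_rows", "payload": {
  "rows": [
    [0, 0, 0, 0, 0, 0],
    [0, 0, 0, 0, 0, 0],
    [0, 0, 0, 0, 0, 0],
    [0, 0, 0, 0, 0, 0],
    [0, 0, 0, 0, 0, 0],
    [0, 0, 0, 0, 0, 0],
    [0, 0, 0, 0, 0, 0],
    [0, 0, 0, 0, 0, 0]
  ],
  "grip": 2
}}

```text
time: 15.52
tool_pos: [0.4717, 0.3343, 0.0541]
ee_rot: [-3.141, 0.001, -3.011]
wrist_force: [0.3, -2.9, 4.3]
width: 0.0118
finger_force: 30.0
```

>>> {"api": "send_rows", "payload": {
  "rows": [
    [0, 0, 10, 0, 0, 0],
    [0, 0, 25, 0, 0, 0],
    [0, 0, 35, 0, 0, 0],
    [0, -10, 35, 0, 0, 0],
    [2, -25, 25, 0, 0, 0],
    [2, -38, 16, 0, 0, -0.01],
    [2, -38, 0, 0, 0, -0.01],
    [2, -38, 0, 0, 0, -0.01]
  ]
}}

```text
time: 16.18
tool_pos: [0.4794, 0.1855, 0.201]
ee_rot: [3.14, 0.003, -3.039]
wrist_force: [0.8, -0.6, -2.5]
width: 0.0116
finger_force: 30.0
```

>>> {"api": "send_rows", "payload": {
  "rows": [
    [2, -38, 0, 0, 0, -0.007],
    [2, -38, 0, 0, 0, 0],
    [2, -38, 0, 0, 0, 0],
    [2, -38, 0, 0, 0, 0],
    [2, -38, 0, 0, 0, 0],
    [2, -38, 0, 0, 0, 0],
    [0, -34, 0, 0, 0, 0],
    [0, -25, 0, 0, 0, 0]
  ]
}}

```text
time: 16.85
tool_pos: [0.4908, -0.1033, 0.1988]
ee_rot: [3.141, -0.001, -3.049]
wrist_force: [0.9, -0.2, -2.5]
width: 0.0121
finger_force: 30.0
```

>>> {"api": "send_rows", "payload": {
  "rows": [
    [0, -14, 0, 0, 0, 0],
    [0, -5, 0, 0, 0, 0],
    [0, 0, 0, 0, 0, 0],
    [0, 0, 0, 0, 0, 0],
    [0, 0, 0, 0, 0, 0],
    [0, 0, 0, 0, 0, 0]
  ]
}}

```text
time: 17.35
tool_pos: [0.4913, -0.1189, 0.1994]
ee_rot: [3.141, 0.0, -3.046]
wrist_force: [0.3, 0.2, -3.2]
width: 0.0119
finger_force: 30.0
```

```bash
python3 - <<'E'
from h import *; import pickle
o=sensors.get_obs();print(o['tool_pos'],o['ee_rot'],o['width'],o['wrist_force'],o['wrist_torque'])
im,m=snap('wrist','w4'); pickle.dump((im,m),open('w4.pkl','wb'))
sc,ms=snap('scene','s4')
a=cv2.resize(im[:260],(800,406),interpolation=cv2.INTER_CUBIC)
cv2.imwrite('pics/w4b.png',a[:,:,::-1])
E
```

```text
[ 0.49133577 -0.11890525  0.19941828] [ 3.14086646e+00  8.29145626e-05 -3.04559821e+00] 0.011855626202712912 [ 0.25475698  0.2145573  -3.19812002] [ 0.08241424  0.02289894 -0.00099208]
```

View pics/w4b.png

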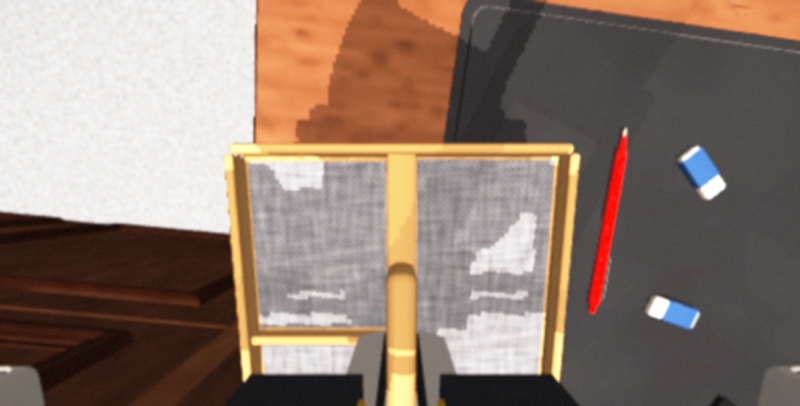

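View pics/s4.png

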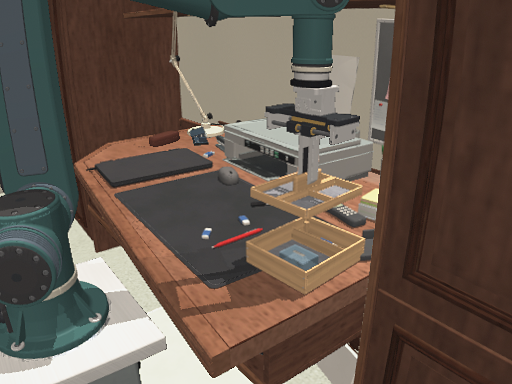

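Tray hangs level and centred on the handle: rim near corners (232,147) and (575,147), with the box just below in the scene view. I measure tray against box.

```bash
python3 - <<'E'
from h import *; import pickle
np.set_printoptions(suppress=True,precision=2)
im,m=pickle.load(open('w4.pkl','rb'))
H,S,V=cv2.split(cv2.cvtColor(im,cv2.COLOR_RGB2HSV)); w=(H>12)&(H<32)&(S>70)&(V>150)
w[:,:145]=0;w[:,372:]=0
z=.1655
def fit(E): 
    P=onz(m,E,z)[:,:2]*1000; return cv2.fitLine(P.astype(np.float32),cv2.DIST_HUBER,0,.1,.1).ravel()
L=[];R=[]
for r in range(102,222,6):
    q=np.flatnonzero(w[r]); L.append((q[0]-.5,r)); R.append((q[-1]+.5,r))
N=[(c,np.flatnonzero(w[85:120,c])[0]+84.5) for c in range(155,362,6)]
print(L[::4],R[::4],N[::6])
T=np.array([491.3,-118.9]); a=np.radians(5.4); ex=np.array([np.cos(a),np.sin(a)]); ey=np.array([-ex[1],ex[0]])
for n,E in (('L',L),('R',R),('N',N)):
    f=fit(E); ang=np.degrees(np.arctan2(f[1],f[0])); d=f[2:]-T; nrm=np.array([-f[1],f[0]]); print(n,ang,'dist from TCP',abs(nrm@d))
for zz in (.155,.1655,.176):
    P=onz(m,np.array([[232,147],[575,147]])*.64,zz)*1000; print(zz,P[:,:2].round(1),np.linalg.norm(P[0]-P[1]))
E
```

```text
[(np.float64(145.5), 102), (np.float64(145.5), 126), (np.float64(146.5), 150), (np.float64(148.5), 174), (np.float64(150.5), 198)] [(np.float64(371.5), 102), (np.float64(368.5), 126), (np.float64(366.5), 150), (np.float64(364.5), 174), (np.float64(361.5), 198)] [(155, np.float64(91.5)), (191, np.float64(91.5)), (227, np.float64(91.5)), (263, np.float64(91.5)), (299, np.float64(91.5)), (335, np.float64(91.5))]
L 5.0555534 dist from TCP 73.64406896037912
R 5.505023 dist from TCP 74.71528580294921
N -84.98856 dist from TCP 87.43116101055122
0.155 [[ 412.3 -199.8]
 [ 397.9  -51. ]] 149.4339639982307
0.1655 [[ 412.9 -195.8]
 [ 399.3  -54.9]] 141.57237901616767
0.176 [[ 413.6 -191.9]
 [ 400.7  -58.8]] 133.71079403410462
```

>>> {"api": "send_rows", "payload": {
  "rows": [
    [0, -2, -15, 0, 0, 0],
    [0, 0, -25, 0, 0, 0],
    [0, 0, -25, 0, 0, 0],
    [0, 0, -15, 0, 0, 0],
    [0, 0, -7, 0, 0, 0],
    [0, 0, 0, 0, 0, 0],
    [0, 0, 0, 0, 0, 0],
    [0, 0, 0, 0, 0, 0]
  ]
}}

```text
time: 18.12
tool_pos: [0.4923, -0.1224, 0.1141]
ee_rot: [-3.14, 0.003, -3.047]
wrist_force: [0.3, 0.1, -1.3]
width: 0.0118
finger_force: 30.0
```

>>> {"api": "send_rows", "payload": {
  "rows": [
    [0, 1, 0, 0, 0, 0],
    [0, 0, 0, 0, 0, 0],
    [0, 0, 0, 0, 0, 0],
    [0, 0, 0, 0, 0, 0]
  ]
}}

```text
time: 18.45
tool_pos: [0.4915, -0.1214, 0.113]
ee_rot: [-3.141, 0.001, -3.048]
wrist_force: [-0.1, 0.5, -2.0]
width: 0.0116
finger_force: 30.0
```

>>> {"api": "send_rows", "payload": {
  "rows": [
    [0, 0, 0, 0, 0, 0],
    [0, 0, 0, 0, 0, 0]
  ]
}}

```text
time: 18.62
tool_pos: [0.4913, -0.1213, 0.1125]
ee_rot: [3.142, 0.0, -3.048]
wrist_force: [-0.9, -0.4, -1.8]
width: 0.0113
finger_force: 30.0
```

Position good; I lower it gently, watching the force.

>>> {"api": "send_rows", "payload": {
  "rows": [
    [0, 0, -4, 0, 0, 0],
    [0, 0, -4, 0, 0, 0],
    [0, 0, -4, 0, 0, 0],
    [0, 0, -2, 0, 0, 0],
    [0, 0, 0, 0, 0, 0],
    [0, 0, 0, 0, 0, 0],
    [0, 0, 0, 0, 0, 0]
  ]
}}

```text
time: 19.2
tool_pos: [0.4913, -0.1213, 0.0985]
ee_rot: [3.142, 0.0, -3.048]
wrist_force: [0.2, 0.5, -2.2]
width: 0.0118
finger_force: 30.0
```

>>> {"api": "send_rows", "payload": {
  "rows": [
    [0, 0, -2, 0, 0, 0],
    [0, 0, -2, 0, 0, 0],
    [0, 0, -2, 0, 0, 0],
    [0, 0, -1, 0, 0, 0],
    [0, 0, 0, 0, 0, 0],
    [0, 0, 0, 0, 0, 0]
  ]
}}

```text
time: 19.7
tool_pos: [0.4912, -0.1212, 0.0913]
ee_rot: [3.141, -0.0, -3.047]
wrist_force: [0.8, -0.6, -2.8]
width: 0.0118
finger_force: 30.0
```

>>> {"api": "send_rows", "payload": {
  "rows": [
    [0, 0, -1, 0, 0, 0],
    [0, 0, -0.5, 0, 0, 0],
    [0, 0, 0, 0, 0, 0],
    [0, 0, 0, 0, 0, 0]
  ]
}}

```text
time: 20.03
tool_pos: [0.4913, -0.1212, 0.09]
ee_rot: [3.142, 0.0, -3.048]
wrist_force: [0.3, 0.1, -2.5]
width: 0.0116
finger_force: 30.0
```

>>> {"api": "send_rows", "payload": {
  "rows": [
    [0, 0, -0.7, 0, 0, 0],
    [0, 0, -0.7, 0, 0, 0],
    [0, 0, 0, 0, 0, 0],
    [0, 0, 0, 0, 0, 0]
  ]
}}

```text
time: 20.37
tool_pos: [0.4914, -0.1213, 0.09]
ee_rot: [-3.141, 0.001, -3.047]
wrist_force: [-4.2, 0.5, 4.1]
width: 0.0123
finger_force: 30.0
```

>>> {"api": "send_rows", "payload": {
  "rows": [
    [0, 0, 0, 0, 0, 0],
    [0, 0, 0, 0, 0, 0],
    [0, 0, 0, 0, 0, 0],
    [0, 0, 0, 0, 0, 0],
    [0, 0, 0, 0, 0, 0]
  ],
  "grip": 36
}}

```text
time: 20.78
tool_pos: [0.4913, -0.1213, 0.0884]
ee_rot: [3.141, -0.0, -3.048]
wrist_force: [-0.2, 0.3, 0.1]
width: 0.0354
finger_force: 0.0
```

>>> {"api": "send_rows", "payload": {
  "rows": [
    [0, 0, 10, 0, 0, 0],
    [0, 0, 25, 0, 0, 0],
    [0, 0, 35, 0, 0, 0],
    [-5, 20, 35, 0, 0, -0.01],
    [-8, 30, 15, 0, 0, -0.01],
    [-8, 35, 0, 0, 0, -0.01],
    [-8, 35, 0, 0, 0, -0.01],
    [-8, 30, 0, 0, 0, -0.01]
  ]
}}

```text
time: 21.45
tool_pos: [0.4541, 0.0304, 0.2102]
ee_rot: [3.141, 0.003, -3.098]
wrist_force: [-0.2, 0.7, 0.1]
width: 0.0359
finger_force: 0.0
```

>>> {"api": "send_rows", "payload": {
  "rows": [
    [-8, 10, 0, 0, 0, -0.01],
    [-5, 3, 0, 0, 0, 0],
    [0, 0, 0, 0, 0, 0],
    [0, 0, 0, 0, 0, 0]
  ]
}}

```text
time: 21.78
tool_pos: [0.4415, 0.0412, 0.209]
ee_rot: [-3.141, 0.001, -3.108]
wrist_force: [-0.1, 0.2, 0.2]
width: 0.036
finger_force: 0.0
```

```bash
python3 - <<'E'
from h import *; import pickle
np.set_printoptions(suppress=True,precision=2)
o=sensors.get_obs();print(o['tool_pos'],o['ee_rot'],o['width'])
im,m=snap('wrist','w5'); pickle.dump((im,m),open('w5.pkl','wb'))
it,mt=snap('top','t5')
M=cmask(im)['red']; M[:,:100]=0
for c in blobs(im,M,80): print('pen',cv2.boundingRect(c),rect(m,c,.006))
a=cv2.resize(im,(520,390),interpolation=cv2.INTER_CUBIC)
b=cv2.resize(it[165:285,312:412],None,fx=2.8,fy=2.8,interpolation=cv2.INTER_CUBIC)
c=np.zeros((390,800,3),np.uint8); c[:,:520]=a; c[:b.shape[0],520:520+b.shape[1]]=b
cv2.imwrite('pics/w5b.png',c[:,:,::-1])
E
```

```text
[0.44 0.04 0.21] [-3.14  0.   -3.11] 0.03601438725233121
pen (252, 117, 9, 107) [436.2  40.9 139.6  10.    1.1]
```

View pics/w5b.png

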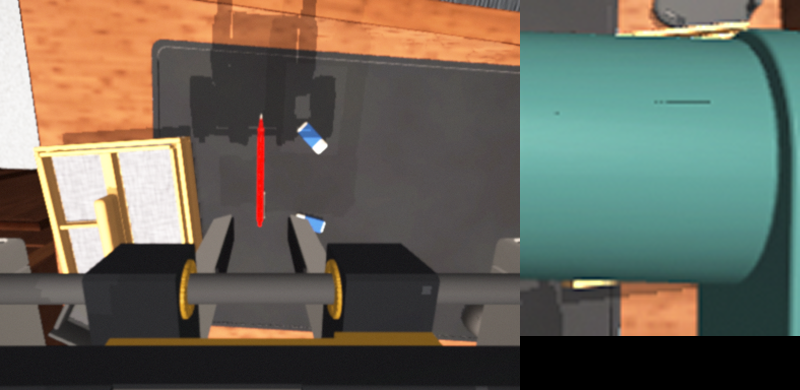

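Tray sits in the rim; the pen lies between the fingers at (261,170), so I go down for it.

>>> {"api": "send_rows", "payload": {
  "rows": [
    [-4, 0, -15, 0, 0, -0.014],
    [-4, 0, -30, 0, 0, 0],
    [-1, 0, -35, 0, 0, 0],
    [0, 0, -35, 0, 0, 0],
    [0, 0, -20, 0, 0, 0],
    [0, 0, -10, 0, 0, 0],
    [0, 0, 0, 0, 0, 0],
    [0, 0, 0, 0, 0, 0]
  ]
}}

```text
time: 22.55
tool_pos: [0.4329, 0.0412, 0.064]
ee_rot: [-3.142, 0.0, -3.123]
wrist_force: [-1.2, 0.6, -0.4]
width: 0.036
finger_force: 0.0
```

>>> {"api": "send_rows", "payload": {
  "rows": [
    [0, 0, -18, 0, 0, 0],
    [0, 0, -10, 0, 0, 0],
    [0, 0, -5, 0, 0, 0],
    [0, 0, -3, 0, 0, 0],
    [0, 0, 0, 0, 0, 0],
    [0, 0, 0, 0, 0, 0]
  ]
}}

```text
time: 23.05
tool_pos: [0.4327, 0.0417, 0.0282]
ee_rot: [3.142, 0.001, -3.122]
wrist_force: [0.0, -0.5, 0.4]
width: 0.0359
finger_force: 0.0
```

>>> {"api": "send_rows", "payload": {
  "rows": [
    [0, 0, 0, 0, 0, 0],
    [0, 0, 0, 0, 0, 0],
    [0, 0, 0, 0, 0, 0],
    [0, 0, 0, 0, 0, 0],
    [0, 0, 0, 0, 0, 0],
    [0, 0, 0, 0, 0, 0],
    [0, 0, 0, 0, 0, 0],
    [0, 0, 0, 0, 0, 0]
  ],
  "grip": 3
}}

```text
time: 23.72
tool_pos: [0.4324, 0.0417, 0.0278]
ee_rot: [3.142, 0.0, -3.122]
wrist_force: [-0.1, 1.4, 1.2]
width: 0.0089
finger_force: 30.0
```

>>> {"api": "send_rows", "payload": {
  "rows": [
    [0, 0, 10, 0, 0, 0],
    [0, 0, 25, 0, 0, 0],
    [2, -5, 35, 0, 0, 0.01],
    [8, -20, 35, 0, 0, 0.015],
    [12, -25, 10, 0, 0, 0.02],
    [12, -28, 0, 0, 0, 0.02],
    [12, -28, 0, 0, 0, 0.01],
    [9, -19, 0, 0, 0, 0]
  ]
}}

```text
time: 24.38
tool_pos: [0.4882, -0.0855, 0.1438]
ee_rot: [-3.14, 0.002, -3.047]
wrist_force: [-0.4, 0.2, -0.8]
width: 0.0089
finger_force: 30.0
```

>>> {"api": "send_rows", "payload": {
  "rows": [
    [0, 0, 0, 0, 0, 0],
    [0, 0, 0, 0, 0, 0],
    [0, 0, 0, 0, 0, 0]
  ]
}}

```text
time: 24.63
tool_pos: [0.4868, -0.0826, 0.1426]
ee_rot: [3.141, -0.001, -3.046]
wrist_force: [-0.9, 0.8, 0.0]
width: 0.0087
finger_force: 30.0
```

>>> {"api": "send_rows", "payload": {
  "rows": [
    [1, 0, -20, 0, 0, 0],
    [0, 0, -25, 0, 0, 0],
    [0, 0, -15, 0, 0, 0],
    [0, 0, -8, 0, 0, 0],
    [0, 0, -3, 0, 0, 0],
    [0, 0, 0, 0, 0, 0],
    [0, 0, 0, 0, 0, 0]
  ]
}}

```text
time: 25.22
tool_pos: [0.4889, -0.083, 0.0726]
ee_rot: [-3.141, 0.002, -3.046]
wrist_force: [0.1, 0.0, -0.3]
width: 0.0086
finger_force: 30.0
```

>>> {"api": "send_rows", "payload": {
  "rows": [
    [0, 0, -1.5, 0, 0, 0],
    [0, 0, -1, 0, 0, 0],
    [0, 0, 0, 0, 0, 0],
    [0, 0, 0, 0, 0, 0]
  ]
}}

```text
time: 25.55
tool_pos: [0.4885, -0.0834, 0.0695]
ee_rot: [-3.141, 0.001, -3.047]
wrist_force: [-0.1, -0.2, -0.2]
width: 0.0089
finger_force: 30.0
```

>>> {"api": "send_rows", "payload": {
  "rows": [
    [0, 0, 0, 0, 0, 0],
    [0, 0, 0, 0, 0, 0],
    [0, 0, 0, 0, 0, 0],
    [0, 0, 0, 0, 0, 0],
    [0, 0, 0, 0, 0, 0]
  ],
  "grip": 26
}}

```text
time: 25.97
tool_pos: [0.4883, -0.0833, 0.0691]
ee_rot: [3.141, 0.0, -3.047]
wrist_force: [0.8, 0.0, -0.8]
width: 0.0254
finger_force: 0.0
```

>>> {"api": "send_rows", "payload": {
  "rows": [
    [0, 0, 10, 0, 0, 0],
    [0, 0, 25, 0, 0, 0],
    [0, 0, 35, 0, 0, 0],
    [5, 25, 20, 0, 0, -0.08],
    [10, 35, 0, 0, 0, -0.1],
    [12, 38, 0, 0, 0, -0.1],
    [12, 38, 0, 0, 0, -0.1],
    [12, 38, 0, 0, 0, -0.08]
  ]
}}

```text
time: 26.63
tool_pos: [0.5398, 0.0924, 0.1605]
ee_rot: [3.141, 0.002, 2.771]
wrist_force: [0.4, -0.3, -0.1]
width: 0.026
finger_force: 0.0
```

>>> {"api": "send_rows", "payload": {
  "rows": [
    [10, 35, 0, 0, 0, -0.06],
    [5, 25, 0, 0, 0, 0],
    [0, 12, 0, 0, 0, 0],
    [0, 0, 0, 0, 0, 0],
    [0, 0, 0, 0, 0, 0]
  ]
}}

```text
time: 27.05
tool_pos: [0.554, 0.1623, 0.1593]
ee_rot: [-3.141, 0.0, 2.718]
wrist_force: [-0.3, -0.1, -0.1]
width: 0.0259
finger_force: 0.0
```

```bash
python3 - <<'E'
from h import *; import pickle
np.set_printoptions(suppress=True,precision=2)
o=sensors.get_obs();print(o['tool_pos'],o['ee_rot'],o['width'])
im,m=snap('wrist','w6'); pickle.dump((im,m),open('w6.pkl','wb'))
it,mt=snap('top','t6')
print('pred stick px',proj(m,[[.597,.165,.008]]))
M=cmask(it)['red']; M[:,:315]=0;M[:165]=0;M[280:]=0;M[:,415:]=0
for c in blobs(it,M,15): print('pen',cv2.boundingRect(c),rect(mt,c,.046))
a=cv2.resize(im,(520,390),interpolation=cv2.INTER_CUBIC)
b=cv2.resize(it[165:285,312:412],None,fx=2.8,fy=2.8,interpolation=cv2.INTER_CUBIC)
c=np.zeros((390,800,3),np.uint8); c[:,:520]=a; c[:b.shape[0],520:520+b.shape[1]]=b
cv2.imwrite('pics/w6b.png',c[:,:,::-1])
E
```

```text
[0.55 0.16 0.16] [-3.14  0.    2.72] 0.02587930269983653
pred stick px [[273.55 217.2 ]]
pen (340, 189, 10, 63) [491.1 -82.2 134.2   7.8   4.7]
```

View pics/w6b.png

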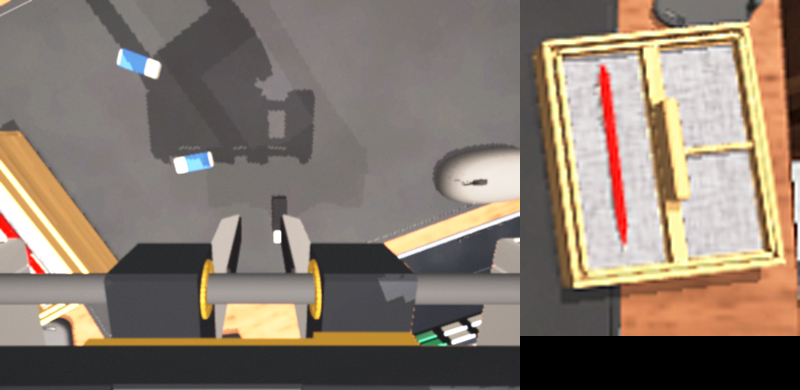

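The pen lies in the trough and the tray is seated (crop). The stick is between the fingers' lines at (279,218), near its predicted pixel. I refine it.

```bash
python3 - <<'E'
from h import *; import pickle
im,m=pickle.load(open('w6.pkl','rb'))
V=im.max(2); win=np.zeros(V.shape,bool); win[188:242,262:286]=1
print(V[190:242:4,262:288:2])
s=512/520
print(onz(m,np.array([[273,196],[285,196],[284,240],[273,240],[278.5,196],[278,242]])*s,.008)*1000)
E
```

```text
[[123 123 123 120 120 119 117 120 120 122 121 122 125]
 [123 126 118  65  58  55  52  53  52  54 106 124 128]
 [126 123 115  69  78  77  74  77  76  78  94 124 125]
 [124 124 116  70  75  76  76  75  74  76  94 125 124]
 [127 124 117  69  74  75  74  75  75  73  95 124 126]
 [134 125 116  68  74  75  74  76  88 103 106 126 128]
 [132 134 130  76  72  71  73  56 128 207 210 208 203]
 [135 134 129  75  74  72  74  49  63 189 209 208 208]
 [130 130 127  78  80  81  77  46  41 130 208 209 210]
 [133 132 134  94 120 159 158  74  35  68 190 210 210]
 [133 132 136 148 255 255 255 242  36  42 135 208 210]
 [132 134 137 146 255 255 255 243  34  36  72 192 209]
 [131 134 135 144 249 255 255 199  35  32  41 139 208]]
[[568.27296633 171.59327421   8.        ]
 [573.7793727  183.81254408   8.        ]
 [621.66677897 162.1062763    8.        ]
 [616.42788833 150.47446746   8.        ]
 [570.79682328 177.19395448   8.        ]
 [621.09001743 154.77254865   8.        ]]
```

>>> {"api": "send_rows", "payload": {
  "rows": [
    [12, 1, -10, 0, 0, 0],
    [15, 1, -20, 0, 0, 0],
    [11, 1, -25, 0, 0, 0],
    [4, 0, -25, 0, 0, 0],
    [0, 0, -15, 0, 0, 0],
    [0, 0, 0, 0, 0, 0],
    [0, 0, 0, 0, 0, 0],
    [0, 0, 0, 0, 0, 0]
  ],
  "grip": 34
}}

```text
time: 27.82
tool_pos: [0.5971, 0.1648, 0.0657]
ee_rot: [3.14, 0.002, 2.715]
wrist_force: [-0.1, -0.4, -0.6]
width: 0.0338
finger_force: 0.0
```

>>> {"api": "send_rows", "payload": {
  "rows": [
    [0, 1, -18, 0, 0, 0],
    [0, 0, -10, 0, 0, 0],
    [0, 0, -6, 0, 0, 0],
    [0, 0, -3, 0, 0, 0],
    [0, 0, 0, 0, 0, 0],
    [0, 0, 0, 0, 0, 0]
  ]
}}

```text
time: 28.32
tool_pos: [0.5965, 0.1668, 0.0275]
ee_rot: [3.141, 0.001, 2.717]
wrist_force: [0.6, 0.5, -0.0]
width: 0.0339
finger_force: 0.0
```

>>> {"api": "send_rows", "payload": {
  "rows": [
    [0, 0, 0, 0, 0, 0],
    [0, 0, 0, 0, 0, 0],
    [0, 0, 0, 0, 0, 0],
    [0, 0, 0, 0, 0, 0],
    [0, 0, 0, 0, 0, 0],
    [0, 0, 0, 0, 0, 0],
    [0, 0, 0, 0, 0, 0],
    [0, 0, 0, 0, 0, 0]
  ],
  "grip": 8
}}

```text
time: 28.98
tool_pos: [0.5966, 0.1668, 0.0277]
ee_rot: [3.141, 0.001, 2.717]
wrist_force: [-0.0, 0.1, 2.5]
width: 0.0162
finger_force: 30.0
```

>>> {"api": "send_rows", "payload": {
  "rows": [
    [0, 0, 10, 0, 0, 0],
    [0, 0, 30, 0, 0, 0],
    [0, 0, 38, 0, 0, 0],
    [-8, -15, 35, 0, 0, 0.04],
    [-14, -33, 15, 0, 0, 0.05],
    [-14, -33, 0, 0, 0, 0.05],
    [-14, -33, 0, 0, 0, 0.05],
    [-14, -33, 0, 0, 0, 0.05]
  ]
}}

```text
time: 29.65
tool_pos: [0.5315, 0.0186, 0.156]
ee_rot: [-3.142, 0.001, 2.96]
wrist_force: [-0.1, -0.4, 0.3]
width: 0.0164
finger_force: 30.0
```

>>> {"api": "send_rows", "payload": {
  "rows": [
    [-14, -33, 0, 0, 0, 0.06],
    [-14, -33, 0, 0, 0, 0.06],
    [-14, -33, 0, 0, 0, 0.06],
    [-14, -33, 0, 0, 0, 0.06],
    [-14, -30, 0, 0, 0, 0.038],
    [-9, -20, 0, 0, 0, 0],
    [0, 0, 0, 0, 0, 0],
    [0, 0, 0, 0, 0, 0]
  ]
}}

```text
time: 30.32
tool_pos: [0.4528, -0.1628, 0.1553]
ee_rot: [3.141, 0.0, -3.051]
wrist_force: [-0.8, 0.5, -1.0]
width: 0.0163
finger_force: 30.0
```

>>> {"api": "send_rows", "payload": {
  "rows": [
    [0, 0, 0, 0, 0, 0],
    [0, 0, 0, 0, 0, 0]
  ]
}}

```text
time: 30.48
tool_pos: [0.4536, -0.1612, 0.1551]
ee_rot: [3.141, 0.0, -3.047]
wrist_force: [0.3, 0.2, -0.9]
width: 0.0162
finger_force: 30.0
```

>>> {"api": "send_rows", "payload": {
  "rows": [
    [0, -1, -20, 0, 0, 0],
    [0, 0, -30, 0, 0, 0],
    [0, 0, -20, 0, 0, 0],
    [0, 0, -9, 0, 0, 0],
    [0, 0, -4, 0, 0, 0],
    [0, 0, 0, 0, 0, 0],
    [0, 0, 0, 0, 0, 0]
  ]
}}

```text
time: 31.07
tool_pos: [0.4542, -0.1632, 0.0732]
ee_rot: [-3.141, 0.002, -3.048]
wrist_force: [0.5, -0.2, -0.4]
width: 0.0168
finger_force: 30.0
```

>>> {"api": "send_rows", "payload": {
  "rows": [
    [0, 0, -2, 0, 0, 0],
    [0, 0, -1, 0, 0, 0],
    [0, 0, 0, 0, 0, 0],
    [0, 0, 0, 0, 0, 0]
  ]
}}

```text
time: 31.4
tool_pos: [0.4535, -0.1634, 0.0696]
ee_rot: [-3.141, 0.001, -3.049]
wrist_force: [0.2, 0.6, -0.3]
width: 0.0166
finger_force: 30.0
```

>>> {"api": "send_rows", "payload": {
  "rows": [
    [0, 0, 0, 0, 0, 0],
    [0, 0, 0, 0, 0, 0],
    [0, 0, 0, 0, 0, 0],
    [0, 0, 0, 0, 0, 0],
    [0, 0, 0, 0, 0, 0]
  ],
  "grip": 28
}}

```text
time: 31.82
tool_pos: [0.4532, -0.1632, 0.069]
ee_rot: [3.141, -0.0, -3.049]
wrist_force: [-0.1, 0.7, 0.7]
width: 0.0275
finger_force: 0.0
```

>>> {"api": "send_rows", "payload": {
  "rows": [
    [0, 0, 10, 0, 0, 0],
    [0, 0, 30, 0, 0, 0],
    [0, 0, 38, 0, 0, 0],
    [-5, 20, 30, 0, 0, 0],
    [-8, 35, 10, 0, 0, 0],
    [-8, 38, 0, 0, 0, 0],
    [-8, 38, 0, 0, 0, 0],
    [-8, 38, 0, 0, 0, 0]
  ]
}}

```text
time: 32.48
tool_pos: [0.416, 0.007, 0.1886]
ee_rot: [-3.141, 0.003, -3.05]
wrist_force: [0.5, 0.9, 0.1]
width: 0.0279
finger_force: 0.0
```

>>> {"api": "send_rows", "payload": {
  "rows": [
    [0, 38, 0, 0, 0, 0],
    [0, 38, 0, 0, 0, 0],
    [0, 38, 0, 0, 0, 0],
    [0, 38, 0, 0, 0, 0],
    [0, 20, 0, 0, 0, 0],
    [0, 0, 0, 0, 0, 0],
    [0, 0, 0, 0, 0, 0]
  ]
}}

```text
time: 33.07
tool_pos: [0.4161, 0.1782, 0.1876]
ee_rot: [-3.141, 0.0, -3.046]
wrist_force: [-0.1, -0.5, -0.4]
width: 0.0282
finger_force: 0.0
```

```bash
python3 - <<'E'
from h import *
it,mt=snap('top','t7'); sc,ms=snap('scene','s7')
a=cv2.resize(it[160:285,305:415],None,fx=3.6,fy=3.6,interpolation=cv2.INTER_CUBIC)
b=cv2.resize(sc[200:300,235:375],(400,286),interpolation=cv2.INTER_CUBIC)
c=np.zeros((450,800,3),np.uint8); c[:,:396]=a; c[:286,400:]=b
cv2.imwrite('pics/f.png',c[:,:,::-1])
E
```

```text
(no output)
```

View pics/f.png

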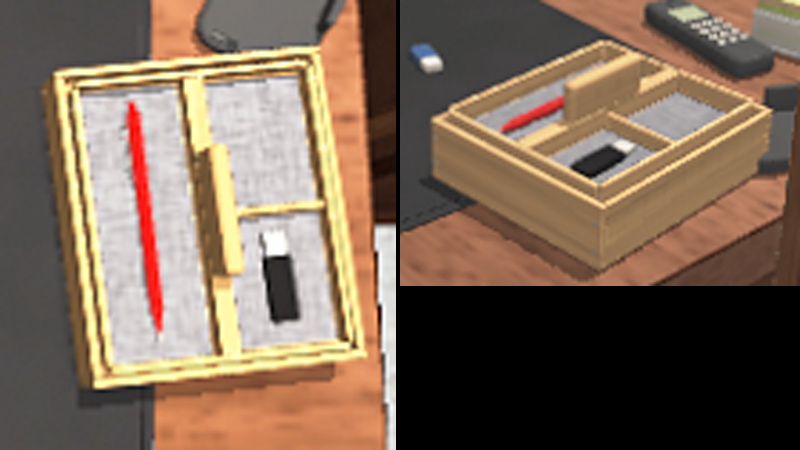

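The tray is seated level inside the rim. The pen lies in the trough (145,215 in the crop) and the stick lies flat in the near pocket (280,277), so I hand it in.

```bash
python3 -c "
from bench import ticket; print(ticket.close_job())"
```

```text
the job is handed in; nothing more can be done
None
```

The job is handed in (no verdict came back), at about 33 s of the 128 s allowed: my last camera views show the clip box and eraser flat in their bays, the tray seated level over them, the pen in the long trough and the memory stick flat in a short pocket; I never moved the arm against the mouse or phone.

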